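# Stir the cedar beads under the riser

### The arm

A 6-joint arm with a two-finger parallel gripper is mounted at the origin on the work surface. World frame = base frame: x ahead of the robot, y to its left, z up, the work surface at z = 0. Lengths are in m, angles in rad, forces in N, time in s.
With the tool pointing down it reaches from about 0.275 to 0.85 m from the base axis. Payload 5.2 kg.
Tool frame: the origin (TCP) lies midway between the tips of the shut fingers; the grasp point (between the pads) lies 19 mm behind it; z points along the fingers, y is the line along which they close (so a half turn about z gives the same grasp; the last joint's range is limited). The gripper opens to 85 mm and grips with 20 to 120 N. Pads are 22 mm wide; open, the fingers measure 114 mm over their backs; the gripper's body (76 mm by 85 mm) begins 54 mm behind the grasp point. The pads swing forward as they close: fully open they stand 13 mm farther back than shut.
Start: joints at [1.008, 0.259, 1.535, -0, 1.348, -0.203], TCP at [0.194, 0.515, 0.231] pointing down, gripper open.
Joint ranges: [-3.14, 3.14], [-0.91, 2.08], [0.19, 2.58], [-1.22, 4.36], [0.22, 2.71], [-3.12, 3.12]. Speed limits (rad/s): [2.57, 2.57, 3.14, 3.14, 3.14, 3.14].

### API

Orientations are given as a rotation vector (axis times angle).
In Python, from bench import manip, optics, ticket gives the robot as it stands. The module is installed in compiled form; this text tells all that it offers.
- The arm moves only by the tool play_rows, never from a script. Its argument "moves" is one flat list of numbers, 4 for each row, row after row: the shift along the tool's x, y, z in mm, then the turn about the tool's z in rad. A call has 1 to 12 rows; each row is the pose to reach, as a shift and turn from the pose commanded when the call began, along the tool's axes at that moment; what a row does not reach only later rows make up. A row lasts 1/10 s, in which the tool goes at most 50 mm and 8.59 degrees, less where a joint would pass 70% of its speed; a pose out of reach is approached as far as the arm can. A call with a gripper value outside its range is refused whole. "fingers" is the closure, from 0 (fully open) to 1 (shut), set as the call begins (left out, the last holds). The fingers move at their own pace and stop on an object; "force" is the grip in N (left out, the last holds). Time passes only in rows, so rows that repeat a pose let the fingers close. It gives the time, the measured TCP pose, the force, the opening and the grip force at its end, in the units of the state.
- manip.observe(): the state, without advancing time (a new reading comes with each control period).
- optics.capture(name): name is "side" or "top" or "wrist"; returns (picture, depth): 384x512x3 uint8, red, green, blue; 384x512 float32, m along the optical axis (not along the pixel's ray), 0 where there is no reading.
- optics.calibration(name): a dict with "fx", "fy", "cx", "cy" (pixels), "pose" (4x4, takes a point from camera to world coordinates); the wrist camera has in their place "T_tool_cam" (4x4, takes a point from camera to tool coordinates, whose origin is the TCP and whose axes are the flange's). Camera axes: x right, y up, looking along -z (the intrinsics and any distortion apply to the point x, -y, -z); pixel columns grow to the right and rows downward; lengths in m; the calibration is good to about 2 mm. A picture is of the moment at which its call begins: read the wrist's pose just before it. calibration takes no time and is no camera call.
- ticket.finish_job(): hands the job in; it is judged then, once.
The state is a dict: "time_s": time; "q": joint angles; "dq": joint speeds; "joint_efforts": joint torques, N m; "position": TCP position; "tool_rot": TCP orientation; "contact_force": force on the tool from outside, world axes, zero at the start; "ft_torque": the same for the moment, N m; "gripper_width": finger opening in m; "gripper_force": force on a finger pad.
Only numpy, scipy, OpenCV 4.12 (cv2) and the standard library are available. Lean on these libraries where they do the work, as an engineer would, in place of code of your own. Each camera call takes 0.05 s, during which the arm holds its last target. There are 200 camera calls.

### The job

Take the wooden stick from its holder and freshen the bowl of cedar beads under the clear riser: gently feel for the bottom of the bowl with the stick at its right-hand side (as the robot sees it), stir along the bottom at least one full turn clockwise seen from above (near, left, far, back to the right), and go on stirring or parting them until the three dark beads each lie at least a centimetre clear of one another. Keep all nine beads in the bowl, move them only with the stick, and do not shove the bowl, bump the riser or disturb the cube, cufflinks and clamp. Finally stand the stick back in its holder and let go.

Things in the scene. Friction and masses are not known exactly. Their poses are not given: they have to be found in the camera images.
- bowl: round blue stoneware bowl, loose, about 0.9 kg, outside 178 mm across the rim and 168 at the foot, 45 mm high, walls 5 mm, bottom 6 mm thick (inside depth 39); origin: centre of its underside; its yaw is arbitrary
- riser: fixed clear acrylic riser over the bowl. Origin: on the shelf, below the bowl's centre at the start; x away from the robot, y left (near, far, left, right side of the bowl: along these axes). Deck underside 170, top 178 mm high, from x = -40 mm (front edge, steel strip) to +75 mm, 360 mm wide in y, on two 8 mm end panels; open at front and back
- stick: straight beech stirring stick 235 mm long, 50 g: round shaft 14 mm in diameter with a flat foot, its upper 85 mm a square handle 18 x 18 mm; origin: centre of the foot, z along the stick to the handle, x and y square to the handle's faces
- stick_tip (a point): centre of the stick's flat foot (its stirring end)
- stick_grip (a point): middle of the stick's handle, 195 mm from the foot
- holder: fixed dark wooden holder, an upright round tube 70 mm high, 42 mm outside and 30 mm inside diameter, floor 4 mm thick, on a 68 mm foot ring; origin: centre of its underside
- cube: glass jewelry cube, 55 x 55 x 49 mm, on the left part of the riser's deck; origin under its centre; leave alone
- cufflinks: pair of steel cufflinks on a 70 x 45 mm wooden base, 25 mm high, on the right part of the riser's deck; origin under its centre; leave alone
- clamp: blue plastic spring clamp with orange jaw pads lying on the shelf, about 110 x 50 x 26 mm; origin under its middle; leave alone
- dark0: dark red-brown, freshly oiled cedar bead, a barrel 28 mm in diameter and 22 mm high, 12 g, waxed smooth, in the bowl; origin at its middle
- dark1: dark red-brown, freshly oiled cedar bead, a barrel 28 mm in diameter and 22 mm high, 12 g, waxed smooth, in the bowl; origin at its middle
- dark2: dark red-brown, freshly oiled cedar bead, a barrel 28 mm in diameter and 22 mm high, 12 g, waxed smooth, in the bowl; origin at its middle
- pale0: pale, faded cedar bead, a barrel 28 mm in diameter and 22 mm high, 12 g, waxed smooth, in the bowl; origin at its middle
- pale1: pale, faded cedar bead, a barrel 28 mm in diameter and 22 mm high, 12 g, waxed smooth, in the bowl; origin at its middle
- pale2: pale, faded cedar bead, a barrel 28 mm in diameter and 22 mm high, 12 g, waxed smooth, in the bowl; origin at its middle
- pale3: pale, faded cedar bead, a barrel 28 mm in diameter and 22 mm high, 12 g, waxed smooth, in the bowl; origin at its middle
- pale4: pale, faded cedar bead, a barrel 28 mm in diameter and 22 mm high, 12 g, waxed smooth, in the bowl; origin at its middle
- pale5: pale, faded cedar bead, a barrel 28 mm in diameter and 22 mm high, 12 g, waxed smooth, in the bowl; origin at its middle
Mind the look-alikes: they are no part of the job. There is more than one size of the stick; the one meant has the size given above.

How it is judged:
By the outcome, as a careful person would: the job done as asked, in the order asked, and still so for the second after the job is handed in, with the robot touching nothing.
It also fails if it takes over 72 s, if anything falls off the work surface, if the arm or the gripper's body presses on something with over 40 N, if the wrist force passes 120 N, or if a joint passes its speed limit or range.

## Working session

There is one attempt and no reset: what is moved stays moved. The work goes in short steps, Python scripts to look and compute and a tool call to move; the robot and the scene stay as the last step left them, time stands still between calls to the robot, and variables do not carry over. Pictures are saved under pics/ and viewed, at most 10 in all, crops included, and the job is handed in when it is done.

Besides the shell and the picture viewer there is one more tool, called after "Call:" in YAML: its name, and indented under it one key for each argument. play_rows: Moves the arm, as the interface text tells. Its arguments: {"type":"object","properties":{"moves":{"type":"array"},"fingers":{"type":"number"},"force":{"type":"number"}},"required":["moves"]}

```bash
mkdir -p pics; cat > h.py <<'E'
from bench import manip, optics, ticket
import numpy as np, cv2
from scipy.spatial.transform import Rotation as R
def cap(name):
    s=manip.observe(); p,d=optics.capture(name); c=optics.calibration(name)
    if name=='wrist':
        T=np.eye(4); T[:3,:3]=R.from_rotvec(s['tool_rot']).as_matrix(); T[:3,3]=s['position']
        P=T@np.array(c['T_tool_cam'])
    else: P=np.array(c['pose'])
    return p,d,c,P
def cloud(d,c,P):
    v,u=np.mgrid[:d.shape[0],:d.shape[1]]
    X=np.stack([(u-c['cx'])/c['fx']*d,-(v-c['cy'])/c['fy']*d,-d],-1)
    return X@P[:3,:3].T+P[:3,3]
def save(n,p): cv2.imwrite('pics/'+n,cv2.cvtColor(p,cv2.COLOR_RGB2BGR))
E
python3 - <<'E'
from h import *
for n in ['top','side']:
    p,d,c,P=cap(n); print(n,{k:v for k,v in c.items()}); np.savez(n+'.npz',p=p,d=d,P=P)
    save(n+'0.png',p)
print(manip.observe())
a=cv2.imread('pics/top0.png');b=cv2.imread('pics/side0.png')
E
```

```text
top {'fx': 500.1641329829642, 'fy': 500.1641329829642, 'cx': 252.20774263872678, 'cy': 196.69978646585045, 'pose': array([[-0.02903488,  0.97535584, -0.2187189 ,  0.22724177],
       [-0.99957331, -0.02763283,  0.00946717, -0.0173658 ],
       [ 0.00319004,  0.21890045,  0.97574198,  1.62245549],
       [ 0.        ,  0.        ,  0.        ,  1.        ]])}
side {'fx': 346.73264706345964, 'fy': 346.73264706345964, 'cx': 253.18901492737362, 'cy': 194.56679003369874, 'pose': array([[ 3.88251423e-01,  7.63817065e-01, -5.15600935e-01,
         1.12983130e-01],
       [-9.21553128e-01,  3.21301894e-01, -2.17956244e-01,
        -1.92251961e-01],
       [-8.15141748e-04,  5.59775476e-01,  8.28643923e-01,
         8.16982256e-01],
       [ 0.00000000e+00,  0.00000000e+00,  0.00000000e+00,
         1.00000000e+00]])}
{'time_s': 0.1, 'q': array([ 1.00818948e+00,  2.59306654e-01,  1.53595676e+00,  2.34997994e-05,
        1.34799615e+00, -2.02807405e-01]), 'dq': array([-0.00118668, -0.00343735, -0.00172305, -0.0015578 ,  0.00135603,
        0.0001722 ]), 'joint_efforts': array([ 2.22717405e-03, -4.46964741e+01, -2.91245216e+01,  2.09476946e-05,
        6.22770865e-03, -3.26978125e-05]), 'position': array([0.19337035, 0.5143933 , 0.23054493]), 'tool_rot': array([-5.62020745e-01, -3.09025678e+00,  2.41501739e-03]), 'contact_force': array([-0.0729823 , -0.45825499,  0.1824328 ]), 'ft_torque': array([0.02615952, 0.00343317, 0.00264861]), 'gripper_force': 0.0, 'gripper_width': 0.08565992432295418}
```

View pics/top0.png

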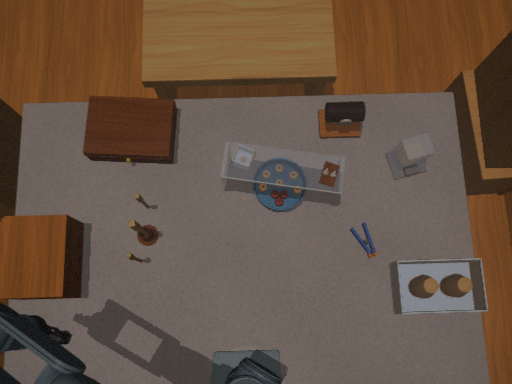

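View pics/side0.png

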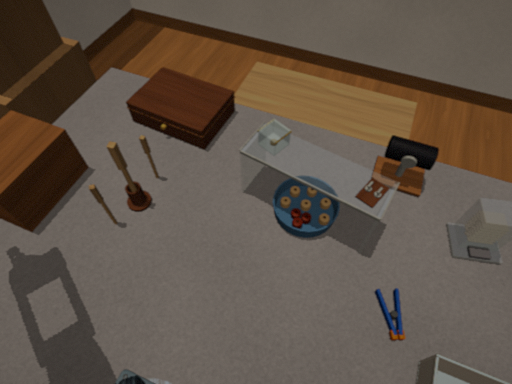

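The side view shows three stick candidates. One is in the holder, top at (118,150) and holder at (138,200). A thinner look-alike stands at (145,140)-(157,178), and another at (95,188)-(116,222). The stick in the dark holder fits the description. The bowl is at (306,207) with three dark beads touching near (300,217). I'll check the choice in a crop and measure.

```bash
python3 - <<'E'
from h import *
Z={n:np.load(n+'.npz') for n in ['top','side']}
def cr(n,x0,x1,y0,y1,k): return cv2.resize(Z[n]['p'][y0:y1,x0:x1],None,fx=k,fy=k,interpolation=cv2.INTER_CUBIC)
a=cr('side',75,175,125,235,4); b=cr('side',235,395,115,255,2.5)
t=cr('top',110,170,180,270,4);u=cr('top',215,350,135,215,3)
H=np.zeros((600,800,3),np.uint8)
r=cr('side',75,165,125,225,3); H[:300,:270]=r
r=cr('top',110,170,180,270,3.3); H[300:300+r.shape[0],:r.shape[1]]=r
r=cr('side',235,395,115,255,2.1); H[:r.shape[0],280:280+r.shape[1]]=r
r=cr('top',215,350,135,215,3.7); H[300:300+r.shape[0],280:280+r.shape[1]]=r
save('crop1.png',H)
for n in ['top','side']:
    c=optics.calibration(n); X=cloud(Z[n]['d'],c,Z[n]['P']); np.save(n+'X.npy',X)
    W=X[(X[...,0]>.2)&(X[...,0]<.75)&(X[...,1]>.2)&(X[...,1]<.5)&(X[...,2]>.02)&(X[...,2]<.3)]
    for lo in np.arange(.02,.28,.02):
        m=W[(W[:,2]>=lo)&(W[:,2]<lo+.02)]
        if len(m)==0: continue
        # cluster by 3cm
        left=m.copy(); out=[]
        while len(left):
            k=np.linalg.norm(left[:,:2]-left[0,:2],axis=1)<.05
            out.append((k.sum(),*left[k].mean(0)[:2].round(3))); left=left[~k]
        print(n,lo.round(2),[o for o in out if o[0]>2][:8])
    p=Z[n]['p'].astype(int)
    bl=(p[...,2]>p[...,0]+30)&(X[...,2]>.03)&(X[...,2]<.06)&(np.abs(X[...,1])<.3)
    q=X[bl]; print(n,'bowl rim',len(q),q.min(0),q.max(0), cv2.minEnclosingCircle(q[:,:2].astype(np.float32)))
    # deck
    dk=(X[...,2]>.16)&(X[...,2]<.19)&(np.abs(X[...,1])<.3)&(X[...,0]>.4)&(X[...,0]<.9); q=X[dk]
    print('deck',len(q), q.min(0),q.max(0), cv2.minAreaRect(q[:,:2].astype(np.float32)))
E
```

```text
top 0.02 [(np.int64(29), np.float64(0.72), np.float64(0.241)), (np.int64(31), np.float64(0.729), np.float64(0.468)), (np.int64(29), np.float64(0.726), np.float64(0.416)), (np.int64(22), np.float64(0.721), np.float64(0.36)), (np.int64(23), np.float64(0.719), np.float64(0.312)), (np.int64(8), np.float64(0.716), np.float64(0.274)), (np.int64(5), np.float64(0.564), np.float64(0.309)), (np.int64(27), np.float64(0.47), np.float64(0.302))]
top 0.04 [(np.int64(29), np.float64(0.719), np.float64(0.241)), (np.int64(24), np.float64(0.73), np.float64(0.476)), (np.int64(23), np.float64(0.726), np.float64(0.42)), (np.int64(36), np.float64(0.719), np.float64(0.366)), (np.int64(31), np.float64(0.718), np.float64(0.307)), (np.int64(6), np.float64(0.716), np.float64(0.272)), (np.int64(5), np.float64(0.565), np.float64(0.309)), (np.int64(33), np.float64(0.467), np.float64(0.305))]
top 0.06 [(np.int64(72), np.float64(0.725), np.float64(0.368)), (np.int64(82), np.float64(0.723), np.float64(0.262)), (np.int64(60), np.float64(0.729), np.float64(0.457)), (np.int64(15), np.float64(0.72), np.float64(0.317)), 
[... 4233 characters left out ...]
nt64(34), np.float64(0.569), np.float64(0.307)), (np.int64(63), np.float64(0.472), np.float64(0.301)), (np.int64(41), np.float64(0.393), np.float64(0.328))]
side 0.18 [(np.int64(63), np.float64(0.472), np.float64(0.301))]
side 0.2 [(np.int64(69), np.float64(0.472), np.float64(0.301))]
side 0.22 [(np.int64(109), np.float64(0.473), np.float64(0.303))]
side bowl rim 160 [ 0.53818369 -0.20646339  0.0337676 ] [ 0.66638949 -0.04408028  0.04910319] ((0.6235523223876953, -0.12665799260139465), 0.08724097162485123)
deck 5544 [ 0.46714005 -0.29997339  0.16034744] [0.72883276 0.29990676 0.18990602] ((0.6219816207885742, 0.00809025764465332), (0.22004090249538422, 0.6227589249610901), 8.505964279174805)
```

View pics/crop1.png

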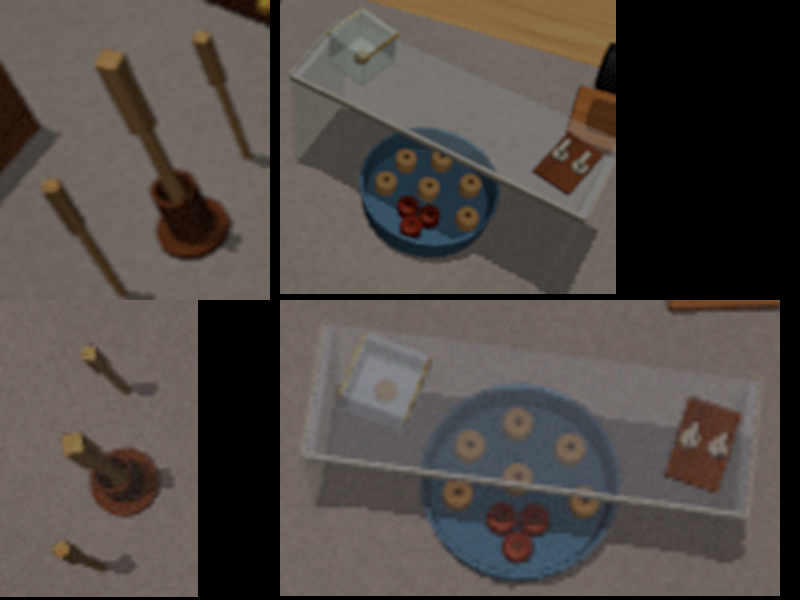

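The crop confirms the choice. The stick in the dark holder is the full-size one, standing at world (0.471, 0.303), top near z 0.24. The two free-standing ones are only about 0.18 high. Three dark beads touch at the near side of the bowl, and the bowl lies partly under the deck. The tool stays vertical, so I'll have to pivot the stick in the pads, using the tube as the stop, to reach under the deck.

```bash
cat >> h.py <<'E'
def onplane(u,v,z,c,P):
    r=np.stack([(np.asarray(u,float)-c['cx'])/c['fx'],-(np.asarray(v,float)-c['cy'])/c['fy'],-np.ones_like(np.asarray(u,float))],-1)@P[:3,:3].T
    return P[:3,3]+r*((z-P[2,3])/r[...,2])[...,None]
E
python3 - <<'E'
from h import *
np.set_printoptions(precision=4,suppress=True)
Z={n:np.load(n+'.npz') for n in ['top','side']}
for n,pts in [('top',[(221.2,177.7),(341.2,193.1),(226.4,142.3),(344.2,156.6)]),('side',[(240.7,150.2),(380.7,216.9)])]:
    c=optics.calibration(n);P=Z[n]['P']; a=np.array(pts)
    q=onplane(a[:,0],a[:,1],.178,c,P)[:,:2]; e=q[0]-q[1]
    print(n,'strip',q.tolist(),'len',np.linalg.norm(e),'yaw',np.arctan2(-e[0],e[1]), 'mid',(q[0]+q[1])/2)
    p=Z[n]['p']; h=cv2.cvtColor(p,cv2.COLOR_RGB2HSV)
    m=((h[...,0]>95)&(h[...,0]<125)&(h[...,1]>90)).astype(np.uint8)
    k,l,st,ce=cv2.connectedComponentsWithStats(cv2.morphologyEx(m,cv2.MORPH_CLOSE,np.ones((5,5))))
    roi=(215,350,140,215) if n=='top' else (260,350,165,245)
    mm=np.zeros_like(m); mm[roi[2]:roi[3],roi[0]:roi[1]]=m[roi[2]:roi[3],roi[0]:roi[1]]
    ct=max(cv2.findContours(mm,0,cv2.CHAIN_APPROX_NONE)[0],key=cv2.contourArea)
    hull=cv2.convexHull(ct)[:,0]; w=onplane(hull[:,0],hull[:,1],.045,c,P)[:,:2]
    print('bowl',cv2.fitEllipse(w.astype(np.float32)),cv2.minEnclosingCircle(w.astype(np.float32)))
    x,y=(133,225) if n=='top' else (117,147)
    X=np.load(n+'X.npy')
    mt=X[(np.abs(X[...,0]-.471)<.03)&(np.abs(X[...,1]-.303)<.03)&(X[...,2]>.232)]
    print('handle top',len(mt),mt.mean(0),cv2.minAreaRect(mt[:,:2].astype(np.float32)))
    mt=X[(np.abs(X[...,0]-.471)<.03)&(np.abs(X[...,1]-.303)<.03)&(X[...,2]>.066)&(X[...,2]<.074)]
    print('tube',cv2.minEnclosingCircle(mt[:,:2].astype(np.float32)))
E
```

```text
top strip [[0.611738298105251, 0.05944072440570449], [0.5544888624992964, -0.2955695377238462], [0.7222817087248848, 0.04195986271345079], [0.6670563296183493, -0.31230135051934316]] len 0.35959669644546605 yaw -0.1598848890866366 mid [ 0.5831 -0.1181]
bowl ((0.5757182836532593, -0.11008261144161224), (0.07450553774833679, 0.13690721988677979), 165.20059204101562) ((0.5825168490409851, -0.11446060240268707), 0.07367483526468277)
handle top 44 [0.4714 0.3079 0.238 ] ((0.47138702869415283, 0.30844464898109436), (0.018153809010982513, 0.017212720587849617), 7.4184346199035645)
tube ((0.47285735607147217, 0.31037911772727966), 0.02108483761548996)
side strip [[0.6189033760978578, 0.05445037918706852], [0.5629915826345491, -0.2968828423394142]] len 0.35575435513351106 yaw -0.15781835018280913 mid [ 0.5909 -0.1212]
bowl ((0.6116665005683899, -0.12647835910320282), (0.1667054444551468, 0.1792697012424469), 136.60806274414062) ((0.6135571002960205, -0.12433265894651413), 0.09210381656885147)
handle top 64 [0.4745 0.304  0.2372] ((0.4755001366138458, 0.30506131052970886), (0.01832377351820469, 0.01791217364370823), 14.452642440795898)
tube ((0.476230263710022, 0.3067341148853302), 0.022146999835968018)
```

Call:
play_rows:
  moves: [-20,-5,-35,-0.05,-45,-12,-70,-0.1,-80,-22,-100,-0.16,-120,-34,-120,-0.23,-165,-47,-130,-0.3,-210,-60,-130,-0.37,-255,-72,-130,-0.44,-295,-84,-130,-0.5,-320,-91,-130,-0.53,-335,-95,-130,-0.53,-335,-95,-130,-0.53]
  fingers: 0

```text
time_s: 1.2
position: [0.4748, 0.3068, 0.3605]
tool_rot: [0.262, -3.129, 0.001]
contact_force: [-0.1, 0.4, -0.5]
gripper_width: 0.0858
gripper_force: 0.0
```

```bash
python3 - <<'E'
from h import *
np.set_printoptions(precision=4,suppress=True)
p,d,c,P=cap('wrist'); save('w1.png',p); print(c, manip.observe()['position'],manip.observe()['tool_rot'])
X=cloud(d,c,P)
for lo,hi in [(.232,.246),(.222,.232),(.2,.22),(.066,.076)]:
    m=X[(np.abs(X[...,0]-.471)<.035)&(np.abs(X[...,1]-.305)<.035)&(X[...,2]>lo)&(X[...,2]<hi)]
    if len(m): print(lo,len(m),m.mean(0),cv2.minAreaRect(m[:,:2].astype(np.float32)))
E
```

```text
{'fx': 311.7952114481587, 'fy': 311.7952114481587, 'cx': 258.01559825235694, 'cy': 189.36033310658746, 'T_tool_cam': array([[-0.0007,  0.9453,  0.3261,  0.0839],
       [ 1.    ,  0.0004,  0.0008,  0.0005],
       [ 0.0006,  0.3261, -0.9453, -0.1432],
       [ 0.    ,  0.    ,  0.    ,  1.    ]])} [0.4737 0.3078 0.3608] [ 0.2639 -3.129  -0.0003]
0.232 413 [0.4721 0.308  0.239 ] ((0.47282591462135315, 0.30806899070739746), (0.017734387889504433, 0.017075933516025543), 9.916975975036621)
0.222 50 [0.4647 0.3068 0.2269] ((0.46514979004859924, 0.30678409337997437), (0.0018587852828204632, 0.01759852096438408), 11.46084976196289)
0.2 92 [0.4647 0.3067 0.211 ] ((0.4650530219078064, 0.30642855167388916), (0.002472388558089733, 0.01770523004233837), 16.870882034301758)
0.066 283 [0.4685 0.3096 0.0702] ((0.47118449211120605, 0.31012919545173645), (0.03602858632802963, 0.0412900447845459), 2.36845326423645)
```

Call:
play_rows:
  moves: [1,0,40,0,1,0,80,0,1,0,115,0,1,0,145,0,1,0,165,0,1,0,171,0,1,0,171,0]

```text
time_s: 1.95
position: [0.4714, 0.3087, 0.19]
tool_rot: [0.269, -3.128, 0.0]
contact_force: [-0.0, -0.3, 1.1]
gripper_width: 0.0857
gripper_force: 0.0
```

Call:
play_rows:
  moves: [0,0,0,0,0,0,0,0,0,0,0,0,0,0,0,0,0,0,0,0,0,0,0,0,0,0,0,0,0,0,0,0]
  fingers: 1
  force: 25

```text
time_s: 2.75
position: [0.4731, 0.3078, 0.1908]
tool_rot: [-0.267, 3.129, 0.0]
contact_force: [0.3, -1.6, 4.6]
gripper_width: 0.0178
gripper_force: 28.4
```

Call:
play_rows:
  moves: [0,0,-20,0,0,0,-41,0,8,0,-41,0,23.5,0,-41,0,39.5,0,-39.5,0,55,0,-36.5,0,70,0,-32.5,0,85,0,-27,0,99,0,-20.5,0,112.5,0,-12.5,0,123,0,-5.5,0,123,0,-5.5,0]

```text
time_s: 3.95
position: [0.3492, 0.2863, 0.1942]
tool_rot: [0.268, -3.127, 0.001]
contact_force: [-0.7, 0.2, -0.2]
gripper_width: 0.0179
gripper_force: 27.4
```

```bash
cat >> h.py <<'E'
def stick(Xs,s,rng=(.03,.25)):
    """fit stick axis in cloud near the tool: points in tool frame within the plane y~0"""
    Rm=R.from_rotvec(s['tool_rot']).as_matrix(); t=(Xs-s['position'])@Rm
    return t
E
python3 - <<'E'
from h import *
np.set_printoptions(precision=4,suppress=True)
s=manip.observe(); print(s['position'],s['contact_force'],s['gripper_width'])
p,d,c,P=cap('side'); save('s2.png',p[100:300,60:300].repeat(3,0).repeat(3,1))
X=cloud(d,c,P); t=stick(X,s)
# tool frame: tip toward -x,+z ; select near y=0
m=(np.abs(t[...,1])<.02)&(t[...,2]>.02)&(t[...,0]>-.13)&(t[...,0]<.02)&(X[...,2]>.085)
q=t[m]; print(len(q))
vx,vz,x0,z0=cv2.fitLine(q[:,[0,2]].astype(np.float32),cv2.DIST_HUBER,0,.01,.01).ravel()
print('tilt deg',np.degrees(np.arctan2(abs(vx),abs(vz))),'x at z=-.019',x0+vx/vz*(-.019-z0),'y mean',q[:,1].mean(), 'resid',np.abs((q[:,0]-x0)*vz-(q[:,2]-z0)*vx).max())
E
```

```text
[0.3492 0.2863 0.1942] [-0.6792  0.2063 -0.2235] 0.017903025599656983
140
tilt deg 40.76123 x at z=-.019 -0.0055574924 y mean -0.007625727249231559 resid 0.00894955981150398
```

Call:
play_rows:
  moves: [0,0,0,0,0,0,0,0,0,0,0,0,13,0,-15,0,26,0,-30,0,30,0,-50,0,32,0,-80,0,34,-20,-85,0.04,36,-55,-85,0.08,38,-95,-85,0.14,40,-135,-85,0.2,42,-175,-85,0.26]
  force: 110

```text
time_s: 5.2
position: [0.3399, 0.106, 0.2811]
tool_rot: [0.144, 3.137, -0.0]
contact_force: [1.9, -1.0, -0.7]
gripper_width: 0.0165
gripper_force: 107.2
```

Call:
play_rows:
  moves: [7,-40,0,0.04,18,-80,10,0.07,29,-120,25,0.07,40,-155,40,0.07,52,-180,50,0.07,55,-187,55,0.07,55,-187,55,0.07]

```text
time_s: 5.9
position: [0.2679, -0.0745, 0.2256]
tool_rot: [-0.257, -3.131, -0.001]
contact_force: [0.1, 0.3, -0.1]
gripper_width: 0.0165
gripper_force: 107.4
```

```bash
cat > st.py <<'E'
from h import *
np.set_printoptions(precision=4,suppress=True)
def measure(name='side',tag=None):
    s=manip.observe(); p,d,c,P=cap(name)
    X=cloud(d,c,P); t=stick(X,s)
    m=(np.abs(t[...,1])<.02)&(t[...,2]>.015)&(t[...,2]<.17)&(np.abs(t[...,0]+.84*(t[...,2]+.019))<.04)
    q=t[m]
    l=cv2.fitLine(q.astype(np.float32),cv2.DIST_HUBER,0,.01,.01).ravel(); v=l[:3]*np.sign(l[2])
    e=l[3:]+v*((q-l[3:])@v).max()
    print('n',len(q),'dir',v,'tilt',np.degrees(np.arctan2(-v[0],v[2])),'end',e,'pt at z-.019',l[3:]+v*((-.019-l[5])/v[2]))
    return s,p,d,c,P,X
if __name__=='__main__':
    s,p,*_=measure('side'); print(s['position'],s['tool_rot'],s['contact_force'],s['gripper_width'],s['time_s'])
    a=cv2.resize(p[60:300,60:380],None,fx=1.5,fy=1.5)
    s,p2,*_=measure('top'); b=cv2.resize(p2[130:290,90:350],None,fx=1.5,fy=1.5)
    s,w,*_=measure('wrist'); 
    H=np.zeros((600,800,3),np.uint8); H[:360,:480]=a; H[360:600,:390]=b; H[360:600,410:730]=cv2.resize(w,(320,240)); save('v1.png',H)
E
python3 st.py
```

```text
n 163 dir [-0.6287  0.0052  0.7776] tilt 38.95548 end [-0.1401 -0.0034  0.1365] pt at z-.019 [-0.0143 -0.0045 -0.019 ]
[ 0.2679 -0.0745  0.2256] [-0.2566 -3.1307 -0.0009] [ 0.1499  0.2634 -0.1182] 0.016541614524386655 5.9
n 45 dir [-0.6022  0.0209  0.7981] tilt 37.03411 end [-0.1387  0.001   0.1387] pt at z-.019 [-0.0197 -0.0031 -0.019 ]Traceback (most recent call last):
  File "st.py", line 16, in <module>
    s,w,*_=measure('wrist');
           ~~~~~~~^^^^^^^^^
  File "st.py", line 8, in measure
    l=cv2.fitLine(q.astype(np.float32),cv2.DIST_HUBER,0,.01,.01).ravel(); v=l[:3]*np.sign(l[2])
      ~~~~~~~~~~~^^^^^^^^^^^^^^^^^^^^^^^^^^^^^^^^^^^^^^^^^^^^^^^
cv2.error: OpenCV(4.12.0) /io/opencv/modules/imgproc/src/linefit.cpp:102: error: (-215:Assertion failed) count > 0 in function 'fitLine3D_wods'
```

```bash
python3 - <<'E'
from h import *
np.set_printoptions(precision=4,suppress=True)
H=np.zeros((600,800,3),np.uint8)
w,d,c,P=cap('wrist'); np.savez('wrist.npz',p=w,d=d,P=P); H[:384,:512]=w
p,d,c,P=cap('side'); np.savez('side.npz',p=p,d=d,P=P); H[:280,520:800]=cv2.resize(p[120:260,210:350],(280,280))
p,d,c,P=cap('top'); np.savez('top.npz',p=p,d=d,P=P); H[390:600,520:800]=cv2.resize(p[140:218,228:332],(280,210)); H[390:600,:480]=cv2.resize(p[130:270,90:410],(480,210)); save('v1.png',H)
E
```

```text
(no output)
```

View pics/v1.png

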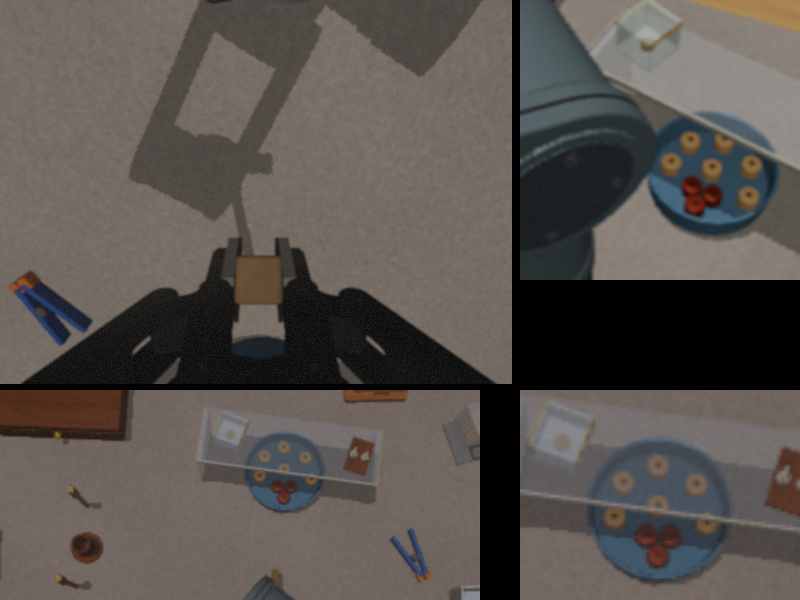

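The wrist view looks away from the bowl (fingers and handle at (258,280)), so it isn't useful here. The top and side crops show dark beads touching at crop (645,537), (671,537) and (657,555), with pales around them. I'll measure the beads in riser axes.

```bash
cat > beads.py <<'E'
from h import *
np.set_printoptions(precision=1,suppress=True)
O=np.array([.6215,-.1245]); yaw=-.159
M=np.array([[np.cos(yaw),np.sin(yaw)],[-np.sin(yaw),np.cos(yaw)]])
def riser(w): return (np.asarray(w)[...,:2]-O)@M.T*1000
def beads(n='top',fresh=True):
    if fresh: p,d,c,P=cap(n)
    else:
        z=np.load(n+'.npz'); p,P=z['p'],z['P']; c=optics.calibration(n)
    v,u=np.mgrid[:384,:512]; g=riser(onplane(u,v,.02,c,P)); roi=np.hypot(g[...,0],g[...,1])<82
    k=4; big=cv2.resize(p,None,fx=k,fy=k,interpolation=cv2.INTER_CUBIC).astype(int)
    r,gg,b=big[...,0],big[...,1],big[...,2]; rb=cv2.resize(roi.astype(np.uint8),None,fx=k,fy=k)>0
    warm=rb&(r-b>8)
    dark=warm&(r>1.75*gg); pale=warm&~dark
    out={}
    for nm,m in [('dark',dark),('pale',pale)]:
        m=cv2.morphologyEx(m.astype(np.uint8),cv2.MORPH_CLOSE,np.ones((5,5)))
        m=cv2.morphologyEx(m,cv2.MORPH_OPEN,np.ones((5,5)))
        N,l,st,ce=cv2.connectedComponentsWithStats(m); L=[]
        for i in range(1,N):
            if st[i,4]<150: continue
            w=onplane(((ce[i]+.5)/k-.5)[0],((ce[i]+.5)/k-.5)[1],.02,c,P); L.append((*riser(w).round(0),int(st[i,4])))
        out[nm]=L
    return p,out
if __name__=='__main__':
    import sys
    for n in sys.argv[1:] or ['top','side']:
        p,o=beads(n); print(n,[tuple(map(int,x)) for x in o['dark']],'| pale',[tuple(map(int,x)) for x in o['pale']])
    s=manip.observe(); t=s['position']; Rm=R.from_rotvec(s['tool_rot']).as_matrix()
    tip=t+Rm@np.array([-.133,0,.140]); print('tcp',riser(t),t[2]*1000,'tip',riser(tip),tip[2]*1000,'F',s['contact_force'],'w',s['gripper_width'],s['time_s'],'rot',s['tool_rot'].round(3))
E
python3 beads.py
```

```text
top [(-35, 14, 310), (-47, -7, 1032)] | pale [(59, 10, 881), (33, 50, 889), (42, -39, 882), (9, 4, 893), (-11, 55, 1034), (-5, -58, 933), (-23, -2, 1068)]
side [(-33, -5, 3940)] | pale [(64, 4, 1919), (36, 46, 1598), (-9, 52, 1626), (45, -43, 1677), (11, 0, 1701), (-2, -61, 1744)]
tcp [-356.5   -5.5] 226.06221933375937 tip [-223.4   -5.3] 86.12597153688836 F [ 0.3 -0.2 -0.7] w 0.016346244679802623 6.3 rot [ 0.2  3.1 -0. ]
```

Call:
play_rows:
  moves: [-30,-3,5,0,-70,-8,12,0,-110,-15,16,0,-150,-22,16,0,-185,-28,16,0,-210,-32,16,0,-225,-32,20,0,-233,-32,30,0,-233,-32,45,0,-233,-32,57,0,-233,-32,63,0,-233,-32,63,0]

```text
time_s: 7.5
position: [0.4922, -0.142, 0.1618]
tool_rot: [-0.25, -3.129, -0.002]
contact_force: [-0.7, 0.5, -0.1]
gripper_width: 0.0167
gripper_force: 107.4
```

```bash
python3 - <<'E'
from beads import *
s=manip.observe(); print(s['position'],s['contact_force'],s['ft_torque'])
p,d,c,P=cap('side'); H=cv2.resize(p[100:260,200:400],None,fx=3,fy=3,interpolation=cv2.INTER_CUBIC); save('v2.png',H)
p,d,c,P=cap('top'); np.savez('top.npz',p=p,d=d,P=P)
E
python3 beads.py
```

```text
[ 0.5 -0.1  0.2] [-0.7  0.5 -0.1] [0.1 0.  0. ]
top [(-52, 1, 379)] | pale [(61, 13, 623), (33, 50, 893), (-11, 55, 1040)]
side [(-52, -9, 802)] | pale [(5, 51, 213), (-18, 54, 605), (-23, -6, 2673), (29, -49, 160), (15, -38, 369), (-11, -67, 546)]
tcp [-123.5  -38.4] 163.5763551519014 tip [  9.7 -38.6] 23.757325176335193 F [-0.5 -0.  -0.9] w 0.01682153923163367 7.7 rot [ 0.3  3.1 -0. ]
```

View pics/v2.png

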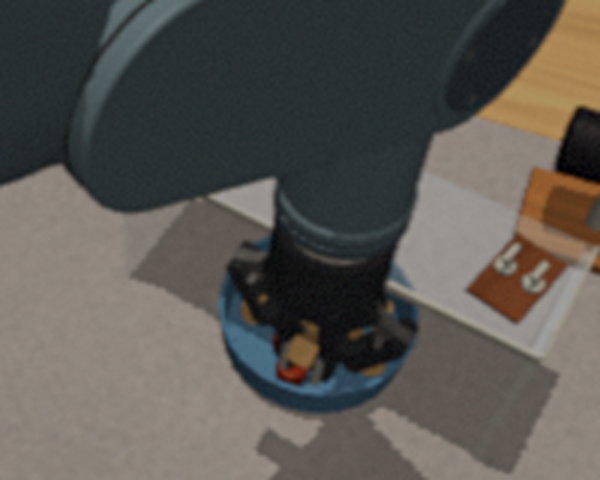

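The arm hides most of the bowl; the handle is at (300,350) above it. The tip is held over the free spot on the right, so I'll feel down.

Call:
play_rows:
  moves: [0,0,2,0,0,0,4,0,0,0,6,0,0,0,6,0]

```text
time_s: 8.1
position: [0.4929, -0.1426, 0.1565]
tool_rot: [-0.251, -3.131, -0.0]
contact_force: [-0.1, -0.5, -0.8]
gripper_width: 0.0161
gripper_force: 107.4
```

Call:
play_rows:
  moves: [0,0,1.5,0,0,0,3,0,0,0,3,0]

```text
time_s: 8.4
position: [0.493, -0.1426, 0.1535]
tool_rot: [-0.251, -3.131, -0.0]
contact_force: [0.9, 0.0, -0.0]
gripper_width: 0.0169
gripper_force: 107.4
```

Call:
play_rows:
  moves: [0,0,1,0,0,0,2,0,0,0,2,0]

```text
time_s: 8.7
position: [0.4931, -0.1426, 0.1517]
tool_rot: [-0.251, -3.131, -0.0]
contact_force: [-0.3, -0.8, -1.0]
gripper_width: 0.0165
gripper_force: 107.4
```

Call:
play_rows:
  moves: [0,0,1,0,0,0,1.5,0,0,0,1.5,0]

```text
time_s: 9.0
position: [0.4931, -0.1426, 0.1502]
tool_rot: [-0.251, -3.131, -0.0]
contact_force: [-1.3, 0.9, -0.9]
gripper_width: 0.0167
gripper_force: 107.4
```

Call:
play_rows:
  moves: [0,0,1,0,0,0,1.5,0,0,0,1.5,0]

```text
time_s: 9.3
position: [0.4932, -0.1427, 0.1489]
tool_rot: [0.251, 3.131, -0.0]
contact_force: [0.4, -0.6, 1.9]
gripper_width: 0.0168
gripper_force: 107.5
```

Call:
play_rows:
  moves: [0,0,0.5,0,0,0,1,0,0,0,1,0]

```text
time_s: 9.6
position: [0.493, -0.1427, 0.1482]
tool_rot: [0.251, 3.132, -0.0]
contact_force: [-2.9, 0.5, 5.2]
gripper_width: 0.0167
gripper_force: 107.9
```

The bottom is felt at 5 N, TCP z 0.148. I'll ease off and start the clockwise stir.

Call:
play_rows:
  moves: [8,-2,-1.5,0,17,-1,-1.5,0,26,3,-1.5,0,33,9,-1.5,0,39,17,-1.5,0,43,26,-1.5,0,45,35,-1.5,0,45,44,-1.5,0,43,53,-1.5,0,39,61,-1.5,0,33,68,-1.5,0,26,74,-1.5,0]

```text
time_s: 10.8
position: [0.4797, -0.0647, 0.1494]
tool_rot: [-0.25, -3.131, -0.0]
contact_force: [0.2, -3.5, 1.0]
gripper_width: 0.0165
gripper_force: 107.6
```

```bash
python3 beads.py
```

```text
top [] | pale [(59, 10, 883), (40, 48, 1066), (42, -39, 871), (19, 2, 163), (-7, -66, 415)]
side [(-24, 57, 235), (-52, 26, 461)] | pale [(36, 49, 2927), (64, 4, 1905), (45, -43, 1675), (12, 1, 1669), (-32, 55, 223), (-3, -63, 1738)]
tcp [-149.4   36.3] 148.9137300079983 tip [-16.5  36.3] 8.772833451125672 F [-0.5 -3.6  1.1] w 0.016466486604294294 10.9 rot [-0.2 -3.1  0. ]
```

Call:
play_rows:
  moves: [-8,2,0,0,-17,2,0,0,-26,1,0,0,-35,-2,0,0,-43,-7,0,0,-50,-14,0,0,-54,-23,0,0,-56,-32,0,0,-55,-42,0,0,-52,-52,0,0,-46,-61,0,0,-39,-68,0,0]

```text
time_s: 12.1
position: [0.506, -0.1397, 0.1493]
tool_rot: [-0.252, -3.131, 0.0]
contact_force: [-0.1, -0.4, 0.1]
gripper_width: 0.0169
gripper_force: 107.5
```

```bash
python3 beads.py
```

```text
top [(-32, 62, 314)] | pale [(18, 57, 2922)]
side [(-33, 47, 2665)] | pale [(56, -49, 231), (22, -38, 574), (-21, -3, 1889), (-8, -66, 999), (-21, -38, 266)]
tcp [-112.2  -33.2] 149.36745086940147 tip [ 20.7 -33.6] 9.253285497038078 F [-0.4 -0.2  0.1] w 0.016652664464413908 12.2 rot [-0.3 -3.1  0. ]
```

Call:
play_rows:
  moves: [9,-3,0,0,18,-5,0,0,27,-4,0,0,35,-1,0,0,41,4,0,0,43,4,-25,0,48,4,-58,0,75,4,-62,0,115,6,-62,0,155,10,-62,0,195,14,-62,0,230,18,-62,0]

```text
time_s: 13.4
position: [0.2807, -0.083, 0.2108]
tool_rot: [-0.249, -3.131, -0.0]
contact_force: [0.7, 0.1, -0.1]
gripper_width: 0.0166
gripper_force: 107.6
```

```bash
python3 beads.py; cat > vw.py <<'E'
from h import *
import sys
H=np.zeros((600,800,3),np.uint8)
p,d,c,P=cap('top'); np.savez('top.npz',p=p,d=d,P=P); H[:,:400]=0
H[:400,:400]=cv2.resize(p[150:218,246:314],(400,400),interpolation=cv2.INTER_CUBIC); H[400:,:300]=cv2.resize(p[130:230,215:365],(300,200))
p,d,c,P=cap('side'); np.savez('side.npz',p=p,d=d,P=P); H[:400,400:]=cv2.resize(p[165:245,266:346],(400,400),interpolation=cv2.INTER_CUBIC)
save(sys.argv[1],H)
E
python3 vw.py v3.png
```

```text
top [(-35, 58, 317), (-54, 35, 650)] | pale [(60, 10, 888), (16, 57, 3138), (42, -39, 890), (-6, -59, 917), (-57, -6, 944)]
side [(-48, 30, 879)] | pale [(41, 46, 2699), (64, 4, 1914), (45, -43, 1682), (-3, -63, 1732), (-50, -9, 1423)]
tcp [-345.   -12.1] 210.59187596442308 tip [-212.3  -12.2] 70.34004698704597 F [ 0.4 -0.4 -0.1] w 0.016923364874431763 13.5 rot [-0.3 -3.1 -0. ]
```

View pics/v3.png

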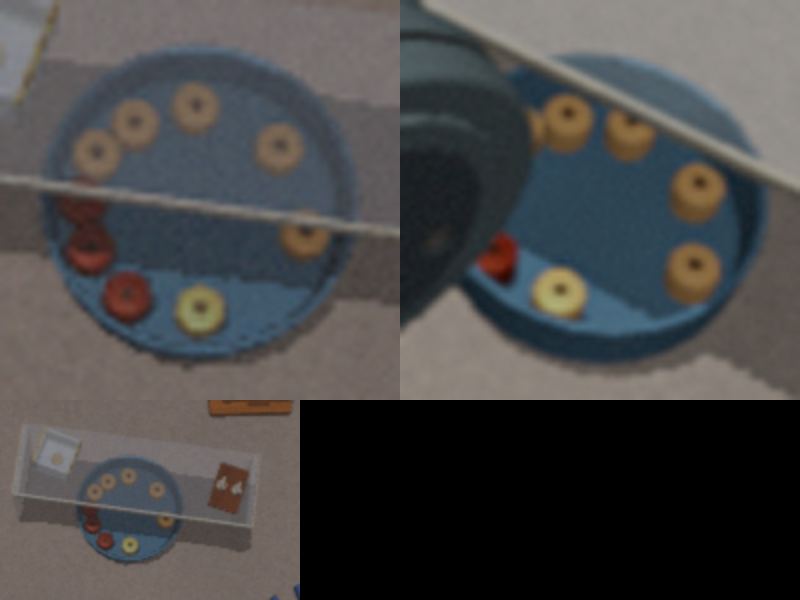

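The picture shows six pale and three dark beads, all spread in a ring along the wall. Two darks touch at crop (82,203) and (88,247), and the third at (128,297) is 8 mm away. The bowl has not moved (centre still px (280,184)). Next I push the third dark bead along toward near-right, then wedge the other two apart.

Call:
play_rows:
  moves: [-40,10,0,0,-85,22,0,0,-130,35,0,0,-170,44,0,0,-200,46,5,0,-212,46,20,0,-212,46,45,0,-212,46,58,0,-212,46,62,0,-204,49,62,0,-196,52,62,0,-188,52,62,0]

```text
time_s: 14.8
position: [0.4773, -0.0636, 0.1498]
tool_rot: [0.25, 3.129, -0.003]
contact_force: [1.8, -4.5, -1.0]
gripper_width: 0.0168
gripper_force: 107.7
```

Call:
play_rows:
  moves: [4,-2,0,0,8,-6,0,0,12,-14,0,0,15,-24,0,0,17,-34,0,0,17,-42,0,0,12,-42,0,0,0,-35,0,0,-12,-22,0,0,-15,-8,0,0,-15,4,0,0,-15,4,0,0]

```text
time_s: 16.0
position: [0.4916, -0.0596, 0.1488]
tool_rot: [-0.247, -3.13, -0.0]
contact_force: [0.6, -0.5, 0.7]
gripper_width: 0.0166
gripper_force: 107.7
```

```bash
python3 beads.py top
```

```text
top [] | pale [(59, 10, 883), (48, 43, 702), (42, -39, 873), (-6, -60, 890)]
tcp [-138.5   42.9] 148.96235594044626 tip [-5.7 43.1] 8.768024369688737 F [-0.8 -0.6 -0.2] w 0.01673241828759187 16.05 rot [-0.2 -3.1 -0. ]
```

Call:
play_rows:
  moves: [3,4,0,0,4,8,0,0,5,12,0,0,5,15,0,0,9,12,0,0,14,8,0,0,19,3,0,0,23,-3,0,0,23,-10,0,0,12,-20,0,0,10,-22,-25,0,20,-24,-60,0]

```text
time_s: 17.25
position: [0.4683, -0.0824, 0.2078]
tool_rot: [-0.251, -3.126, -0.004]
contact_force: [1.0, -1.0, 0.4]
gripper_width: 0.0169
gripper_force: 107.8
```

Call:
play_rows:
  moves: [30,-5,0,0,70,-12,0,0,110,-20,0,0,150,-28,0,0,185,-32,0,0,185,-32,0,0]

```text
time_s: 17.85
position: [0.2775, -0.0831, 0.2087]
tool_rot: [-0.253, -3.129, -0.002]
contact_force: [0.2, 0.8, -0.1]
gripper_width: 0.0168
gripper_force: 107.8
```

```bash
python3 beads.py; python3 vw.py v4.png
```

```text
top [(-44, 57, 608), (-64, 15, 628)] | pale [(59, 18, 887), (24, 62, 2230), (41, -31, 883), (-7, -51, 1000), (-58, -13, 1016)]
side [(-56, 12, 792)] | pale [(46, 48, 1579), (64, 10, 2009), (44, -35, 1691), (-3, -54, 1707), (-50, -15, 1280)]
tcp [-342.6  -14.5] 209.5769882455388 tip [-209.4  -14.8] 69.71716023711052 F [ 0.4 -1.2 -0.4] w 0.01676977647732368 17.95 rot [ 0.3  3.1 -0. ]
```

View pics/v4.png

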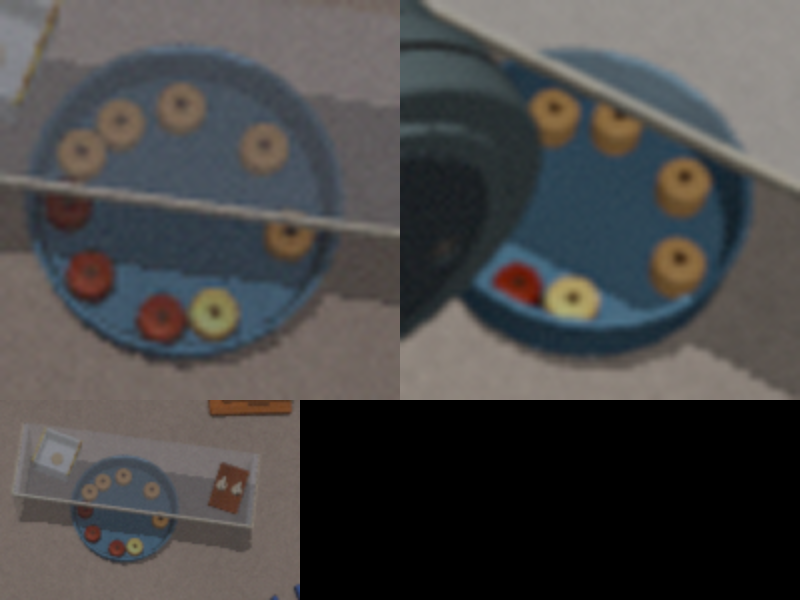

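The picture shows the three darks now apart, at crop (68,208), (90,275) and (161,318), but the bowl crept about 9 mm left. I'll swing the arm aside (toward the holder) and measure the gaps properly.

Call:
play_rows:
  moves: [-5,20,-30,0,-12,60,-60,0,-20,100,-72,0,-28,140,-72,0,-34,181,-72,0,-34,181,-72,0]

```text
time_s: 18.65
position: [0.3445, 0.0942, 0.2812]
tool_rot: [-0.236, -3.132, -0.004]
contact_force: [0.1, -0.0, -0.4]
gripper_width: 0.0165
gripper_force: 107.8
```

```bash
cat > fit.py <<'E'
from beads import *
from scipy.optimize import minimize
def px(w,c,P):
    q=(np.c_[w]-P[:3,3])@P[:3,:3]; return np.c_[c['cx']+c['fx']*q[:,0]/-q[:,2], c['cy']-c['fy']*q[:,1]/-q[:,2]]
a=np.linspace(0,2*np.pi,25)[:-1]
def sil(x,y):  # barrel silhouette points, riser mm -> world
    pts=[(r,z) for r,z in [(12,6),(14,17),(12,28)]]
    W=[]
    for r,z in pts:
        xr=np.c_[x+r*np.cos(a),y+r*np.sin(a)]/1000
        W.append(np.c_[xr@M+O,np.full(len(a),z/1000)])
    return np.vstack(W)
k=6
for n in ['top','side']:
    p,d,c,P=cap(n); save('full_%s.png'%n,p); big=cv2.resize(p,None,fx=k,fy=k,interpolation=cv2.INTER_CUBIC)
    r,g,b=[big[...,i].astype(float) for i in range(3)]
    red=((r>1.5*g)&(r>1.35*b)).astype(np.uint8)
    res=[]
    for g0 in [(-5,70),(-40,58),(-64,15)]:
        def cost(q):
            h=cv2.convexHull(((px(sil(*q),c,P)+.5)*k-.5).astype(np.float32)).astype(np.int32)
            m=np.zeros_like(red); cv2.fillConvexPoly(m,h,1); o=cv2.dilate(m,np.ones((13,13)))-m
            return -red[m>0].mean()+red[o>0].mean()*.7
        bst=min(((cost((g0[0]+i,g0[1]+j)),g0[0]+i,g0[1]+j) for i in range(-14,15,2) for j in range(-14,15,2)))
        bst=min(((cost((bst[1]+i,bst[2]+j)),bst[1]+i,bst[2]+j) for i in (-1,-.5,0,.5,1) for j in (-1,-.5,0,.5,1)))
        res.append(bst)
    q=np.array(res)[:,1:]; print(n,np.array(res).round(2).tolist(),'d01 d12 d02',[round(np.linalg.norm(q[i]-q[j]),1) for i,j in [(0,1),(1,2),(0,2)]])
    np.savez(n+'.npz',p=p,d=d,P=P)
H=np.zeros((560,800,3),np.uint8)
z=np.load('side.npz')['p']; H[:560,:400]=cv2.resize(z[165:245,262:319],(400,560),interpolation=cv2.INTER_CUBIC)
z=np.load('top.npz')['p']; H[:400,400:]=cv2.resize(z[150:218,246:314],(400,400),interpolation=cv2.INTER_CUBIC); save('v5.png',H)
E
python3 fit.py
```

```text
top [[-0.41, -5.5, 73.5], [-0.83, -44.0, 57.0], [-0.82, -64.5, 14.0]] d01 d12 d02 [np.float64(41.9), np.float64(47.6), np.float64(83.8)]
side [[-0.88, 0.0, 71.5], [-0.81, -38.0, 54.0], [-0.54, -58.0, 12.0]] d01 d12 d02 [np.float64(41.8), np.float64(46.5), np.float64(83.1)]
```

View pics/v5.png

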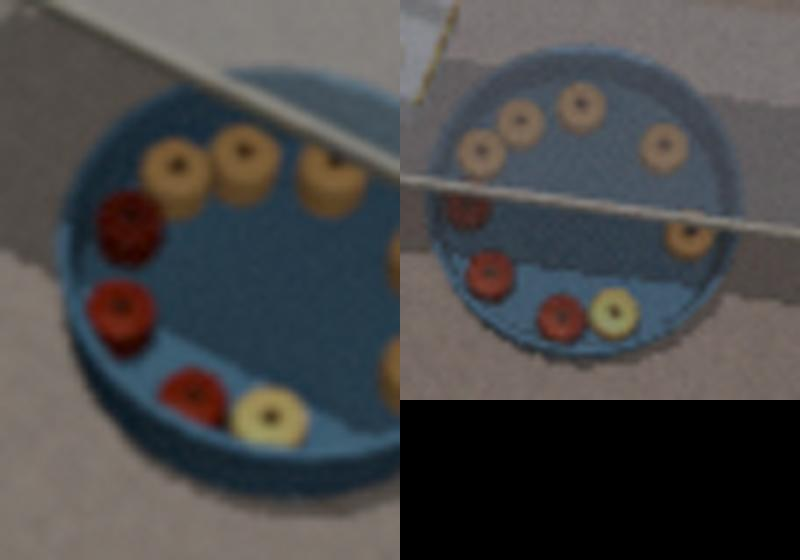

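All three gaps are at least 13 mm in both cameras, with nine beads upright in the bowl. Now I'll return the stick to the holder.

Call:
play_rows:
  moves: [4,30,0,-0.05,8,65,0,-0.11,12,100,0,-0.17,17,135,0,-0.23,21,165,0,-0.29,24,185,0,-0.321,24.5,191.5,0,-0.321,24.5,191.5,0,-0.321,24.5,191.5,0,-0.321]

```text
time_s: 19.65
position: [0.3499, 0.2808, 0.2811]
tool_rot: [0.25, -3.131, 0.001]
contact_force: [-0.3, -0.3, 0.5]
gripper_width: 0.0163
gripper_force: 107.9
```

```bash
python3 - <<'E'
from st import *
C=np.array([.473,.3085,0])
for n in ['side','top']:
    try:
        s,p,d,c,P,X=measure(n)
    except Exception as e: print(n,e); continue
    Rm=R.from_rotvec(s['tool_rot']).as_matrix()
    print(s['position'],s['tool_rot'],'tube centre in tool',((C-s['position'])@Rm)[:2])
    m=X[(np.hypot(X[...,0]-.473,X[...,1]-.3085)<.035)&(X[...,2]>.062)&(X[...,2]<.078)]
    if len(m)>5: print('tube',len(m),cv2.minEnclosingCircle(m[:,:2].astype(np.float32)))
    save('r_%s.png'%n,p)
a=cv2.imread('pics/r_side.png')[110:230,70:200]; b=cv2.imread('pics/r_top.png')[190:290,90:190]
H=np.zeros((480,800,3),np.uint8); H[:360,:390]=cv2.resize(a,(390,360)); H[:400,400:]=cv2.resize(b,(400,400)); cv2.imwrite('pics/v6.png',H)
E
```

```text
n 236 dir [-0.6665  0.0089  0.7454] tilt 41.799885 end [-0.1444 -0.0067  0.1353] pt at z-.019 [-0.0065 -0.0086 -0.019 ]
[0.3499 0.2808 0.2811] [ 0.2498 -3.131   0.0015] tube centre in tool [-0.1262  0.0081]
tube 119 ((0.4757923483848572, 0.30665677785873413), 0.021405210718512535)
n 136 dir [-0.6547  0.0113  0.7558] tilt 40.89676 end [-0.1453  0.0005  0.1354] pt at z-.019 [-0.0116 -0.0018 -0.019 ]
[0.3498 0.2808 0.2812] [ 0.2496 -3.1313  0.0011] tube centre in tool [-0.1262  0.008 ]
tube 43 ((0.47210007905960083, 0.3084084093570709), 0.02047938108444214)
```

View pics/v6.png

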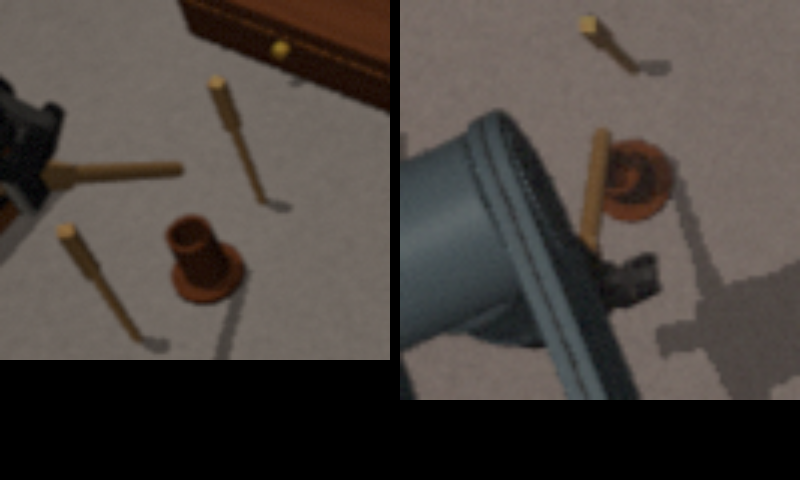

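The pictures show the stick tilted about 40°, its tip just above and beside the empty tube (side crop (195,232), top crop (632,180)). The measured offset agrees with the pose recorded on the way out.

Call:
play_rows:
  moves: [0.5,6.5,20,-0.011,0.5,6.5,45,-0.011,0.5,6.5,60,-0.011,0.5,6.5,66,-0.011,0.5,6.5,71,-0.011,0.5,6.5,76,-0.011,0.5,6.5,80,-0.011,0.5,6.5,82,-0.011,0.5,6.5,82,-0.011]

```text
time_s: 20.65
position: [0.3477, 0.2886, 0.2011]
tool_rot: [-0.27, 3.129, 0.001]
contact_force: [-6.6, -2.4, 12.5]
gripper_width: 0.0167
gripper_force: 109.7
```

Call:
play_rows:
  moves: [0,0,-10,0,5,0,-12,0,5,0,-10,0,5,0,-6,0,5,0,-3,0,5,0,-1,0,5,0,0,0,5,0,0,0]

```text
time_s: 21.45
position: [0.3429, 0.2875, 0.1989]
tool_rot: [0.27, -3.129, 0.0]
contact_force: [0.7, -0.0, -0.7]
gripper_width: 0.0168
gripper_force: 107.9
```

```bash
python3 - <<'E'
from st import *
for n in ['side','top']:
    s,p,d,c,P,X=measure(n); save('r_%s.png'%n,p)
print(s['position'],s['contact_force'],s['ft_torque'])
a=cv2.imread('pics/r_side.png')[130:220,90:180]; b=cv2.imread('pics/r_top.png')[200:270,110:180]
H=np.zeros((400,800,3),np.uint8); H[:,:400]=cv2.resize(a,(400,400),interpolation=2); H[:400,400:]=cv2.resize(b,(400,400),interpolation=2); cv2.imwrite('pics/v7.png',H)
E
```

```text
n 362 dir [-0.5674  0.024   0.8231] tilt 34.582363 end [-0.1504 -0.0047  0.1671] pt at z-.019 [-0.022  -0.0101 -0.019 ]
n 229 dir [-0.5822 -0.0142  0.8129] tilt 35.608 end [-0.1544 -0.0026  0.1644] pt at z-.019 [-0.023   0.0006 -0.019 ]
[0.3429 0.2876 0.1991] [ 0.0105 -0.5479 -0.9482] [-0.0612  0.0315 -0.0376]
```

View pics/v7.png

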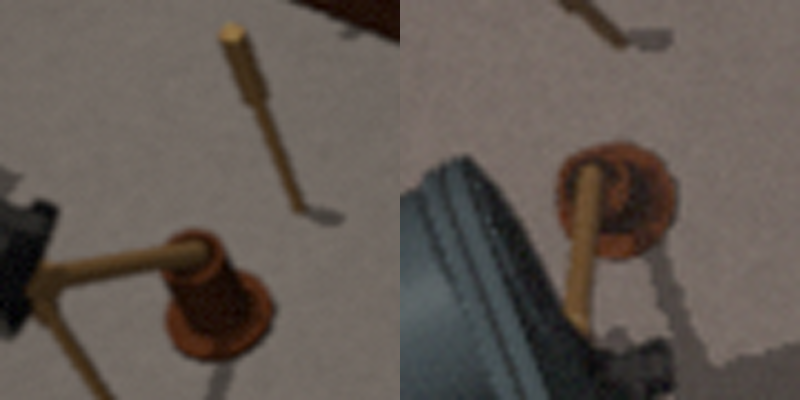

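Pictures show the foot inside the tube mouth in both views, and there is no contact force. I'll loosen the grip and swing the stick upright against the tube wall, going deeper as it straightens.

Call:
play_rows:
  moves: [0,0,0,0,0,0,0,0,-2,0,5,0,-9.5,0,5,0,-16,0,2,0,-23.5,0,-2,0,-31,0,-4,0,-38,0,-5.5,0,-46,0,-7,0,-54,0,-8,0,-54,0,-8,0]
  force: 25

```text
time_s: 22.65
position: [0.3968, 0.2968, 0.207]
tool_rot: [0.269, -3.129, 0.0]
contact_force: [-2.6, -0.5, -1.6]
gripper_width: 0.0169
gripper_force: 108.9
```

```bash
cat > m2.py <<'E'
from h import *
np.set_printoptions(precision=4,suppress=True)
# stick tilt from shaft points above tube
s=manip.observe(); print(s['position'],s['tool_rot'],s['contact_force'],s['gripper_width'],s['time_s'])
for n in ['side','top']:
    p,d,c,P=cap(n); X=cloud(d,c,P); t=stick(X,s)
    m=(np.abs(t[...,1])<.02)&(t[...,2]>.012)&(X[...,2]>.078)&(t[...,0]<.03)&(t[...,0]>-.14); q=t[m]
    if len(q)<10: print(n,len(q)); continue
    l=cv2.fitLine(q.astype(np.float32),cv2.DIST_HUBER,0,.01,.01).ravel(); v=l[:3]*np.sign(l[2]); e=l[3:]+v*((-.019-l[5])/v[2])
    print(n,len(q),'tilt x',np.degrees(np.arctan2(-v[0],v[2])),'tilt y',np.degrees(np.arctan2(v[1],v[2])),'at grip',e,'z range',X[...,2][m].min(),X[...,2][m].max())
E
python3 m2.py
```

```text
[0.3968 0.2968 0.207 ] [ 0.2695 -3.1293  0.0005] [-2.5953 -0.4928 -1.6067] 0.016890314905216378 22.65
side 158 tilt x 24.58467 tilt y 1.1195621 at grip [-0.0033 -0.0101 -0.019 ] z range 0.0789181607551317 0.19383450517074907
top 35 tilt x 23.746326 tilt y 0.80537724 at grip [-0.0083 -0.0036 -0.019 ] z range 0.0804180752470085 0.1514767322033912
```

Call:
play_rows:
  moves: [-8,0,0,0,-16,0,0.5,0,-24,0,1,0,-33,0,2,0,-41,0,4,0,-50,0,6,0,-59,0,7,0,-68,0,8,0,-77,0,8.5,0,-86,0,9,0,-86,0,9,0]
  fingers: 1
  force: 30

```text
time_s: 23.85
position: [0.4824, 0.3118, 0.1981]
tool_rot: [-0.269, 3.129, 0.0]
contact_force: [-1.1, 0.2, -0.3]
gripper_width: 0.0164
gripper_force: 109.4
```

```bash
python3 m2.py
```

```text
[0.4824 0.3118 0.1981] [-0.2693  3.1289  0.0005] [-1.1322  0.2237 -0.2785] 0.01640258041222168 23.85
side 255 tilt x -2.4635286 tilt y -1.2756344 at grip [-0.0013 -0.0036 -0.019 ] z range 0.07882987909986028 0.18611458848215612
top 65 tilt x -55.109325 tilt y 10.83498 at grip [-0.164  -0.0259 -0.019 ] z range 0.0781451383861469 0.17739635168238377
```

Call:
play_rows:
  moves: [5,-1,0,0,9,-2,0,0,9,-2,3,0,9,-2,6,0,9,-2,7,0,9,-2,7,0]

```text
time_s: 24.55
position: [0.4723, 0.3081, 0.191]
tool_rot: [0.27, -3.13, 0.0]
contact_force: [0.2, -0.4, -0.7]
gripper_width: 0.0167
gripper_force: 109.3
```

```bash
python3 m2.py
```

```text
[0.4723 0.3081 0.191 ] [ 0.2701 -3.1297  0.0002] [ 0.171  -0.3894 -0.6677] 0.01673886390105879 24.55
side 259 tilt x 87.51014 tilt y -66.96653 at grip [ 1.687   0.1662 -0.019 ] z range 0.07810918463871153 0.17899279614470398
top 75 tilt x -55.726696 tilt y 8.32697 at grip [-0.1699 -0.0201 -0.019 ] z range 0.0801941060110074 0.17336534736372378
```

Call:
play_rows:
  moves: [0,0,1,0,0,0,1,0]

```text
time_s: 24.85
position: [0.4724, 0.3081, 0.1902]
tool_rot: [0.27, -3.13, 0.0]
contact_force: [-0.7, -0.3, -0.7]
gripper_width: 0.017
gripper_force: 109.3
```

Call:
play_rows:
  moves: [0,0,0,0,0,0,0,0,0,0,0,0,0,0,0,0,0,0,0,0,0,0,0,0,0,0,0,0,0,0,0,0]
  fingers: 0

```text
time_s: 25.65
position: [0.4723, 0.3081, 0.1903]
tool_rot: [0.27, -3.13, -0.0]
contact_force: [-1.0, -0.2, 0.4]
gripper_width: 0.0857
gripper_force: 0.0
```

Call:
play_rows:
  moves: [0,0,-10,0,0,0,-30,0,0,0,-60,0,0,0,-100,0,0,0,-140,0,0,0,-170,0,0,0,-170,0]

```text
time_s: 26.35
position: [0.474, 0.3088, 0.3666]
tool_rot: [-0.269, 3.12, 0.005]
contact_force: [-0.3, 0.2, -0.3]
gripper_width: 0.0857
gripper_force: 0.0
```

```bash
python3 - <<'E'
from h import *
np.set_printoptions(precision=4,suppress=True)
for n in ['wrist','side']:
    p,d,c,P=cap(n); X=cloud(d,c,P)
    for lo,hi in [(.228,.25),(.16,.22),(.08,.14),(.064,.076)]:
        m=X[(np.abs(X[...,0]-.471)<.04)&(np.abs(X[...,1]-.305)<.035)&(X[...,2]>lo)&(X[...,2]<hi)]
        if len(m): print(n,lo,len(m),m.mean(0),'zmax',m[:,2].max(),cv2.minAreaRect(m[:,:2].astype(np.float32)))
print(manip.observe()['contact_force'],manip.observe()['time_s'])
E
python3 fit.py; python3 beads.py top
```

```text
wrist 0.228 421 [0.4701 0.3082 0.2386] zmax 0.24127392313565982 ((0.47127094864845276, 0.30850639939308167), (0.01788351871073246, 0.0174495168030262), 10.052071571350098)
wrist 0.16 223 [0.463  0.307  0.1925] zmax 0.21980373875919484 ((0.4636540710926056, 0.30696481466293335), (0.002641199855133891, 0.01801370643079281), 10.30962085723877)
wrist 0.08 84 [0.466  0.3077 0.1112] zmax 0.1396403537228642 ((0.4668039083480835, 0.3076061010360718), (0.004027318209409714, 0.012395904399454594), 12.145054817199707)
wrist 0.064 276 [0.4682 0.3096 0.0701] zmax 0.07574110444869175 ((0.47113749384880066, 0.310242623090744), (0.03620944172143936, 0.04162031412124634), 3.593059539794922)
side 0.228 81 [0.4724 0.3036 0.2358] zmax 0.24064331727266786 ((0.47375771403312683, 0.30452996492385864), (0.018234465271234512, 0.017838362604379654), 7.418280601501465)
side 0.16 191 [0.4705 0.3011 0.191 ] zmax 0.21963911662745517 ((0.47055432200431824, 0.3011278808116913), (0.014804243110120296, 0.023219207301735878), 54.274410247802734)
side 0.08 89 [0.4714 0.3019 0.1101] zmax 0.13865922105690243 ((0.47135290
[... 156 characters left out ...]
02 ((0.4760323762893677, 0.30532708764076233), (0.04022376984357834, 0.03985612839460373), 62.426116943359375)
[-0.4144 -0.1299 -1.0714] 26.45
top [[-0.41, -5.5, 73.5], [-0.83, -43.0, 56.0], [-0.8, -64.5, 14.0]] d01 d12 d02 [np.float64(41.4), np.float64(47.2), np.float64(83.8)]
side [[-0.89, 0.0, 71.5], [-0.81, -38.0, 54.0], [-0.54, -57.0, 12.0]] d01 d12 d02 [np.float64(41.8), np.float64(46.1), np.float64(82.4)]
top [(-10, 74, 198), (-44, 56, 613), (-64, 14, 630)] | pale [(58, 18, 887), (24, 62, 2209), (41, -31, 896), (-7, -51, 1006), (-58, -13, 1021)]
tcp [-216.3  403.2] 358.8217021717621 tip [-90.9 446.2] 218.44409733202522 F [ 0.8 -0.1  0.8] w 0.08522550588058297 26.6 rot [ 0.3 -3.1  0. ]
```

The stick stands upright in its holder, released and clear of the gripper. The dark beads' centres are at least 41 mm apart (13 mm clear), so I'm handing in.

```bash
python3 -c "
from bench import ticket; print(ticket.finish_job())"
```

```text
the job is handed in; nothing more can be done
None
```

The job is handed in at about 27 s: the bottom was felt at the bowl's right (about 5 N) and stirred just over one full clockwise turn, the three dark beads lie about 13 mm or more clear of one another with all nine still in the bowl, and the stick stands released in its holder; the one flaw is that the bowl crept about 8–9 mm left while I was parting the beads.

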